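# Ready the hot-desk charging station after cleaning

## Task

Get this freshly wiped desk ready for the day: stand the canister of wipes upright on its yellow pedestal, wholly on the top; slide the tablet home on its dark dock pad, snug and square against both green stops; and lay every handset that is there on a sloped blue bar of the charging rack, one to a bar, centred and in line with it, face up with the earpiece end high and the low end down at the orange lip. Only when all that is in place, press the red rocker fully down at its white-marked end to switch the charger on. Leave the other things on the desk where they are.

Things in the scene. Friction and masses are not known exactly. Their poses are not given: they have to be found in the camera images.
- rack: Fixed charging rack, yaw varies, with four bays side by side 82 mm apart along its y (see bay0 to bay3). Origin on the desk under the middle of its grey base (160 mm along x, 300 mm along y, 20 mm high); +x points away from the robot. At its +y end a grey power console (140 x 80 x 50 mm, centre at y = 195 mm) carries the red rocker
- bay0 (a point): Bay 0: origin of a handset seated here; rack frame x = 0, y = -123, z = 92.5 mm, axes as the rack. The bay is a narrow blue bar 36 mm wide, 160 mm long, top face rising 30 degrees towards the rack +x; orange lip at its low (-x) end, 14 mm above the face, 8 mm thick. Bar meets lip at x = -65, z = 55 mm; high end z = 135 mm. Free air (46 mm) between bars
- bay1 (a point): Bay 1: origin of a handset seated here; rack frame x = 0, y = -41, z = 92.5 mm, axes as the rack. The bay is a narrow blue bar 36 mm wide, 160 mm long, top face rising 30 degrees towards the rack +x; orange lip at its low (-x) end, 14 mm above the face, 8 mm thick. Bar meets lip at x = -65, z = 55 mm; high end z = 135 mm. Free air (46 mm) between bars
- bay2 (a point): Bay 2: origin of a handset seated here; rack frame x = 0, y = 41, z = 92.5 mm, axes as the rack. The bay is a narrow blue bar 36 mm wide, 160 mm long, top face rising 30 degrees towards the rack +x; orange lip at its low (-x) end, 14 mm above the face, 8 mm thick. Bar meets lip at x = -65, z = 55 mm; high end z = 135 mm. Free air (46 mm) between bars
- bay3 (a point): Bay 3: origin of a handset seated here; rack frame x = 0, y = 123, z = 92.5 mm, axes as the rack. The bay is a narrow blue bar 36 mm wide, 160 mm long, top face rising 30 degrees towards the rack +x; orange lip at its low (-x) end, 14 mm above the face, 8 mm thick. Bar meets lip at x = -65, z = 55 mm; high end z = 135 mm. Free air (46 mm) between bars
- rocker (a joint): Red rocker switch on the power console, a paddle 70 mm long along the rack's x and 40 mm wide, pivoted at its middle, 64 mm above the desk: 0 = off, the end away from the robot raised (11.5 degrees); 0.4 rad = on, that end pressed right down. Stays where it is left; takes about 3 N at the end
- rocker_press (a point): Point on top of the white-marked end of the rocker (26 mm from the pivot towards the rack's +x); when off it stands about 76 mm above the desk, and pressing it straight down some 10 mm switches on
- dock: Fixed tablet dock on the desk, yaw varies: a dark pad 124 x 184 mm level with the desk (no step), with two green stops 18 mm high: on its +x (far) side, inner face at x = 60 mm, 150 mm long; on its -y (right) side, inner face at y = -90 mm, 100 mm long. Other sides open. Origin: on the desk where the tablet origin comes when it is home against both stops, their x and y in line
- tablet: Grey tablet with a dark screen, lying flat on the desk face up, 120 mm along its x, 180 mm along its y, 14 mm thick, about 0.45 kg: too wide for a gripper, it slides when pushed at its edges. Origin at the centre of its underside; starts turned up to 0.25 rad from the dock-like heading (its x away from the robot)
- canister: White canister of wipes with a blue lid and green band, upright cylinder 62 mm across and 140 mm high, about 0.25 kg, standing on the dock pad. Origin at the centre of its underside
- pedestal: Fixed round yellow pedestal 90 mm across and 45 mm high with a flat top. Origin on the desk under its centre
- handset1: Black telephone handset (2 to 4 of the four are present), a slab 150 mm along its x, 48 mm along its y, 26 mm thick, about 0.16 kg; lies on its back on the desk at the start. Origin at the centre of its back (underside); +z is the face with screen and keys, +x points to the earpiece end with the orange mark
- handset2: Black telephone handset (2 to 4 of the four are present), a slab 150 mm along its x, 48 mm along its y, 26 mm thick, about 0.16 kg; lies on its back on the desk at the start. Origin at the centre of its back (underside); +z is the face with screen and keys, +x points to the earpiece end with the orange mark
- handset3: Black telephone handset (2 to 4 of the four are present), a slab 150 mm along its x, 48 mm along its y, 26 mm thick, about 0.16 kg; lies on its back on the desk at the start. Origin at the centre of its back (underside); +z is the face with screen and keys, +x points to the earpiece end with the orange mark
- handset4: Black telephone handset (2 to 4 of the four are present), a slab 150 mm along its x, 48 mm along its y, 26 mm thick, about 0.16 kg; lies on its back on the desk at the start. Origin at the centre of its back (underside); +z is the face with screen and keys, +x points to the earpiece end with the orange mark
- mug: Blue mug, 80 mm across, 95 mm high; origin under its centre; a bystander, to be left alone
- stapler: Red stapler about 140 x 36 x 47 mm, long along its x; origin under its centre; a bystander, to be left alone
- mouse: Grey computer mouse 108 x 60 x 30 mm; origin under its centre; a bystander, to be left alone
- notepad: Thick notepad 120 x 80 x 18 mm; origin under its centre; a bystander, to be left alone
- pen_cup: Dark steel pen cup 76 mm across, 100 mm high; origin under its centre; a bystander, to be left alone

How it is judged (in metres and radians):
On the way, in this order (a step that is already met when the one before it is completed fails the run):
1. with the rocker still off, the canister stands on the pedestal, the tablet is home in the dock and every handset lies on a bar of the rack (horizontal distance between canister and pedestal below 0.014 m and angle between each of canister, tablet's own z axis and vertical below 0.06 rad and z of canister in the frame of pedestal between 0.041 and 0.049 m and x of tablet in the frame of dock between -0.006 and 0.006 m and y of tablet in the frame of dock between -0.006 and 0.006 m and height (world z) of tablet below 0.004 m and angle between the x axis of tablet and the x axis of dock, either way round below 0.06 rad and x of handset1 in the frame of rack between -0.006 and 0.012 m and z of handset1 in the frame of rack between 0.086 and 0.103 m and angle between handset1's own x axis and vertical between 0.947 and 1.147 rad and angle between handset1's own z axis and vertical between 0.42 and 0.63 rad and angle between the y axis of each of handset1, handset2, handset3, handset4 and the y axis of rack, either way round below 0.15 rad and (y of handset1 in the frame of bay0 between -0.012 and 0.012 m or y of handset1 in the frame of bay1 between -0.012 and 0.012 m or y of handset1 in the frame of bay2 between -0.012 and 0.012 m or y of handset1 in the frame of bay3 between -0.012 and 0.012 m) and x of handset2 in the frame of rack between -0.006 and 0.012 m and z of handset2 in the frame of rack between 0.086 and 0.103 m and angle between handset2's own x axis and vertical between 0.947 and 1.147 rad and angle between handset2's own z axis and vertical between 0.42 and 0.63 rad and (y of handset2 in the frame of bay0 between -0.012 and 0.012 m or y of handset2 in the frame of bay1 between -0.012 and 0.012 m or y of handset2 in the frame of bay2 between -0.012 and 0.012 m or y of handset2 in the frame of bay3 between -0.012 and 0.012 m) and x of handset3 in the frame of rack between -0.006 and 0.012 m and z of handset3 in the frame of rack between 0.086 and 0.103 m and angle between handset3's own x axis and vertical between 0.947 and 1.147 rad and angle between handset3's own z axis and vertical between 0.42 and 0.63 rad and (y of handset3 in the frame of bay0 between -0.012 and 0.012 m or y of handset3 in the frame of bay1 between -0.012 and 0.012 m or y of handset3 in the frame of bay2 between -0.012 and 0.012 m or y of handset3 in the frame of bay3 between -0.012 and 0.012 m) and x of handset4 in the frame of rack between -0.006 and 0.012 m and z of handset4 in the frame of rack between 0.086 and 0.103 m and angle between handset4's own x axis and vertical between 0.947 and 1.147 rad and angle between handset4's own z axis and vertical between 0.42 and 0.63 rad and (y of handset4 in the frame of bay0 between -0.012 and 0.012 m or y of handset4 in the frame of bay1 between -0.012 and 0.012 m or y of handset4 in the frame of bay2 between -0.012 and 0.012 m or y of handset4 in the frame of bay3 between -0.012 and 0.012 m) and value of joint rocker below 0.12 rad), for 0.2 s.
2. the rocker is pressed fully on (value of joint rocker above 0.32 rad), for 0.2 s.
At the end, for the whole second after the job is handed in: Canister upright on the pedestal within 14 mm of centre; tablet flat, within 6 mm and 0.06 rad of home at both stops; each handset on a bar, face up, earpiece high, within 12 mm of its middle line and lip, 0.15 rad of its line, 0.1 rad of its slope; rocker above 0.32 rad; all at rest (horizontal distance between canister and pedestal below 0.014 m and angle between each of canister, tablet's own z axis and vertical below 0.06 rad and z of canister in the frame of pedestal between 0.041 and 0.049 m and x of tablet in the frame of dock between -0.006 and 0.006 m and y of tablet in the frame of dock between -0.006 and 0.006 m and height (world z) of tablet below 0.004 m and angle between the x axis of tablet and the x axis of dock, either way round below 0.06 rad and x of handset1 in the frame of rack between -0.006 and 0.012 m and z of handset1 in the frame of rack between 0.086 and 0.103 m and angle between handset1's own x axis and vertical between 0.947 and 1.147 rad and angle between handset1's own z axis and vertical between 0.42 and 0.63 rad and angle between the y axis of each of handset1, handset2, handset3, handset4 and the y axis of rack, either way round below 0.15 rad and (y of handset1 in the frame of bay0 between -0.012 and 0.012 m or y of handset1 in the frame of bay1 between -0.012 and 0.012 m or y of handset1 in the frame of bay2 between -0.012 and 0.012 m or y of handset1 in the frame of bay3 between -0.012 and 0.012 m) and x of handset2 in the frame of rack between -0.006 and 0.012 m and z of handset2 in the frame of rack between 0.086 and 0.103 m and angle between handset2's own x axis and vertical between 0.947 and 1.147 rad and angle between handset2's own z axis and vertical between 0.42 and 0.63 rad and (y of handset2 in the frame of bay0 between -0.012 and 0.012 m or y of handset2 in the frame of bay1 between -0.012 and 0.012 m or y of handset2 in the frame of bay2 between -0.012 and 0.012 m or y of handset2 in the frame of bay3 between -0.012 and 0.012 m) and x of handset3 in the frame of rack between -0.006 and 0.012 m and z of handset3 in the frame of rack between 0.086 and 0.103 m and angle between handset3's own x axis and vertical between 0.947 and 1.147 rad and angle between handset3's own z axis and vertical between 0.42 and 0.63 rad and (y of handset3 in the frame of bay0 between -0.012 and 0.012 m or y of handset3 in the frame of bay1 between -0.012 and 0.012 m or y of handset3 in the frame of bay2 between -0.012 and 0.012 m or y of handset3 in the frame of bay3 between -0.012 and 0.012 m) and x of handset4 in the frame of rack between -0.006 and 0.012 m and z of handset4 in the frame of rack between 0.086 and 0.103 m and angle between handset4's own x axis and vertical between 0.947 and 1.147 rad and angle between handset4's own z axis and vertical between 0.42 and 0.63 rad and (y of handset4 in the frame of bay0 between -0.012 and 0.012 m or y of handset4 in the frame of bay1 between -0.012 and 0.012 m or y of handset4 in the frame of bay2 between -0.012 and 0.012 m or y of handset4 in the frame of bay3 between -0.012 and 0.012 m) and linear speed of each of canister, tablet, handset1, handset2, handset3, handset4 below 0.02 m/s and value of joint rocker above 0.32 rad); the robot touches nothing.
It fails at once if a bystander (mug, stapler, mouse, notepad or pen cup) is moved by more than 30 mm (distance of any of mug, stapler, mouse, notepad, pen_cup from where it was at the start of the episode above 0.03 m).
Of handset1, handset2, handset3, handset4 only 2 to 4 are there at a start; the rules pass over those that are not, and their reading is None.
At some moment in a run one of tablet may be knocked a few centimetres aside while the robot is not near it.
Once in a run the grip may slacken for a moment while it holds something.
It also fails if it takes over 210 s, if anything falls off the work surface, if the arm or the gripper's body presses on something with over 40 N, if the wrist force passes 120 N, or if a joint passes its speed limit or range.

## Robot

A 6-joint arm with a two-finger parallel gripper is mounted at the origin on the work surface. World frame = base frame: x ahead of the robot, y to its left, z up, the work surface at z = 0. Lengths are in m, angles in degrees, forces in N, time in s.
With the tool pointing down it reaches from about 0.35 to 0.875 m from the base axis. Payload 4.2 kg.
Tool frame: the origin (TCP) lies on the centre line of the jaws, within the pads' length; the fingertips stand 17 mm ahead of it and the grasp point (between the pads) lies 2 mm behind it; z points along the fingers, y is the line along which they close (so a half turn about z gives the same grasp; the last joint's range is limited). The gripper opens to 87 mm and grips with 3 to 60 N. Pads are 19 mm wide; open, the fingers measure 117 mm over their backs; the gripper's body (75 mm by 190 mm) begins 51 mm behind the grasp point.
Start: joints at [91.822, 22.042, 0.453, 0, -68.411, -14.817], TCP at [0.141, 0.609, 0.24] pointing down, gripper open.
Joint ranges: [-179.83, 179.83], [-69.29, 118.12], [-61.27, 80.66], [-181.25, 117.63], [-171.15, -9.14], [-177.46, 177.46]. Speed limits (degrees/s): [159.86, 159.86, 180, 180, 180, 180].

## Interface

Orientations are given as [roll, pitch, yaw] about the fixed x, y, z axes, in that order (R = Rz(yaw) Ry(pitch) Rx(roll)).
In Python, from bench import * gives the robot as it stands. The module is installed in compiled form; this text tells all that it offers. Calls block until the motion is done:
- move_to(position, orientation): joint-space move of the TCP to a pose.
- line_to(position, max_speed=0.15, frame=None, f_stop=None): straight line of the TCP; frame=None keeps the orientation; max_speed is the mean speed in m/s. With f_stop (N) it stops when the force on the tool has changed by that much, and returns True; else False.
- goto_joints(angles): joint-space move.
- ungrasp() and close_gripper(): open the fingers fully, or close them until they stop; the grip force is fixed at half the most.
- wait(seconds).
- inverse_kinematics(position, orientation): joint angles nearest the present ones, or None.
- capture(name): name is "side" or "top"; returns a dict with "frame" (400x640x3 uint8, blue, green, red), "vertical_fov" (degrees; the focal length in pixels is half the picture's height over the tangent of half this angle, whatever the lens; pixels are square), "cx", "cy" (the principal point, pixels), "dist_coeffs" ([k1, k2, p1, p2, k3] as OpenCV has them; the pictures are not rectified), "cam_to_world" (4x4, takes a point from camera to world coordinates). Camera axes: x right, y up, looking along -z (the intrinsics and any distortion apply to the point x, -y, -z); pixel columns grow to the right and rows downward; lengths in m; the calibration is good to about 2 mm. A picture is of the moment at which its call begins. There is no depth.
A pose or a line that the arm cannot do raises PlanningError and nothing moves.
- hand_in(): hands the job in; it is judged then, once.
Readings, each from a call of its own:
- read_time_s(): time.
- read_joint_positions(): joint angles.
- read_joint_vel(): joint speeds.
- read_joint_torque(): joint torques, N m.
- read_ee_pos(): TCP position.
- read_orientation(): TCP orientation.
- read_wrist_force(): force on the tool from outside, world axes, zero at the start.
- read_wrist_torque(): the same for the moment, N m.
- read_gripper_width(): finger opening in m.
- read_finger_force(): force on a finger pad.
Only numpy, scipy, OpenCV 4.12 (cv2) and the standard library are available. Lean on these libraries where they do the work, as an engineer would, in place of code of your own. Each camera call takes 0.05 s, during which the arm holds its last target. There are 200 camera calls.

## Working session

There is one attempt and no reset: what is moved stays moved. The work goes in short steps, each a Python script; the robot and the scene stay as the last script left them, time stands still between calls to the robot, and variables do not carry over. Pictures are saved under pics/ and viewed, at most 14 in all, crops included, and the job is handed in when it is done.

```bash
mkdir -p pics
cat > h.py <<'E'
from bench import *
import numpy as np, cv2
def cam(n):
    c=capture(n); f=200/np.tan(np.radians(c["vertical_fov"])/2)
    c["K"]=np.array([[f,0,c["cx"]],[0,f,c["cy"]],[0,0,1.]]); c["D"]=np.array(c["dist_coeffs"],float); c["T"]=np.array(c["cam_to_world"]); return c
def ray(c,px):
    p=cv2.undistortPoints(np.array(px,float).reshape(-1,1,2),c["K"],c["D"]).reshape(-1,2)
    d=np.c_[p[:,0],-p[:,1],-np.ones(len(p))]@c["T"][:3,:3].T
    return c["T"][:3,3],d
def onz(c,px,z):
    o,d=ray(c,px); return (o+d*((z-o[2])/d[:,2])[:,None])
def proj(c,P):
    P=(np.array(P,float).reshape(-1,3)-c["T"][:3,3])@c["T"][:3,:3]
    P=P*[1,-1,-1]
    return cv2.projectPoints(P,np.zeros(3),np.zeros(3),c["K"],c["D"])[0].reshape(-1,2)
E
python3 - <<'E'
from h import *
for n in("top","side"):
    c=cam(n); cv2.imwrite(f"pics/{n}0.png",c["frame"]); print(n,c["T"].round(3).tolist(),c["K"][0,0],c["cx"],c["cy"],c["D"])
print(read_time_s(),read_orientation())
E
```

```text
top [[-0.018, 0.976, -0.216, 0.214], [-1.0, -0.017, 0.006, -0.029], [0.002, 0.216, 0.976, 1.379], [0.0, 0.0, 0.0, 1.0]] 399.9224967997175 319.43553087036724 187.9458614069694 [-0.02973112  0.          0.          0.          0.        ]
side [[-0.985, 0.143, -0.093, 0.388], [-0.17, -0.762, 0.624, 0.809], [0.018, 0.631, 0.775, 1.103], [0.0, 0.0, 0.0, 1.0]] 392.1820490168687 320.2413500825008 201.35683799193433 [-0.00855553  0.          0.          0.          0.        ]
0.1 [ 1.79886452e+02 -6.09988513e-03 -1.30039735e+01]
```

View pics/top0.png

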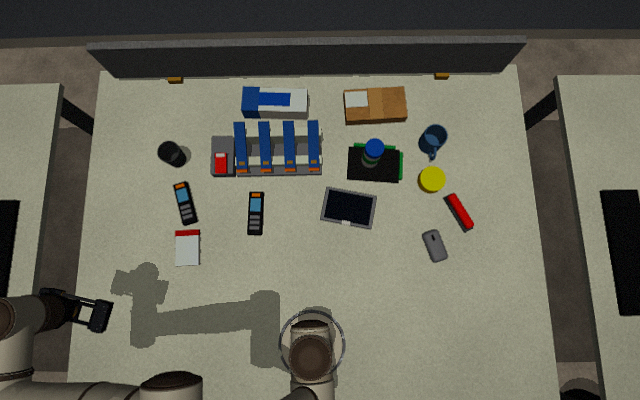

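View pics/side0.png

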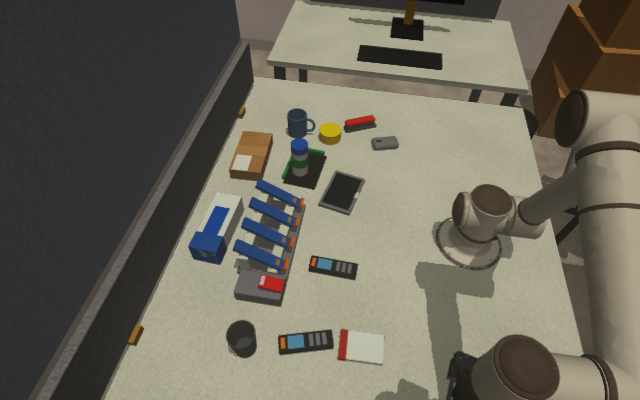

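The top view shows the rack with the console and red rocker at about (220,160), the dock with the canister at (375,160), and the pedestal at (432,180). The tablet is at (348,207) and there are two handsets, at (186,203) and (256,213). I'll measure these next.

Run:
```python
from h import *
import pickle
t=cam("top");s=cam("side")
pickle.dump((t,s),open("c0.pkl","wb"))
cv2.imwrite("pics/topc.png",cv2.resize(t["frame"][110:255,160:360],None,fx=4,fy=4,interpolation=cv2.INTER_CUBIC))
cv2.imwrite("pics/topd.png",cv2.resize(t["frame"][115:245,310:490],None,fx=4.4,fy=4.4,interpolation=cv2.INTER_CUBIC))
hs=dict(red=((0,8),130,100),orange=((9,20),130,110),yellow=((24,34),150,120),blue=((100,125),130,50),green=((40,85),90,40))
for n,c in(("top",t),("side",s)):
    H=cv2.cvtColor(c["frame"],cv2.COLOR_BGR2HSV)
    for k,((a,b),S,V) in hs.items():
        m=cv2.inRange(H,(a,S,V),(b,255,255))
        for q in cv2.findContours(m,cv2.RETR_EXTERNAL,cv2.CHAIN_APPROX_NONE)[0]:
            if cv2.contourArea(q)>12:
                (x,y),(w,h),an=cv2.minAreaRect(q); M=cv2.boundingRect(q)
                if n=="side" and x>450: continue
                print(n,k,(round(x,1),round(y,1)),(round(w,1),round(h,1)),round(an),M)
```

```text
top red (186.0, 232.3) (5.6, 22.3) 87 (175, 229, 23, 7)
top red (460.7, 210.6) (38.1, 8.2) 58 (448, 193, 26, 35)
top red (220.0, 163.0) (20.0, 10.0) 90 (215, 153, 11, 21)
top orange (255.5, 194.5) (3.0, 7.0) 90 (252, 193, 8, 4)
top orange (179.4, 185.3) (3.2, 7.5) 76 (176, 183, 8, 5)
top orange (265.0, 170.0) (2.0, 10.0) 90 (260, 169, 11, 3)
top orange (241.1, 170.6) (2.8, 10.2) 81 (236, 169, 11, 4)
top orange (313.5, 169.0) (2.0, 9.0) 90 (309, 168, 10, 3)
top orange (289.5, 169.5) (3.0, 9.0) 90 (285, 168, 10, 4)
top orange (375.1, 103.0) (30.6, 61.2) 88 (344, 87, 63, 33)
top orange (174.0, 78.5) (3.0, 12.0) 90 (168, 77, 13, 4)
top orange (442.0, 74.0) (2.0, 12.0) 90 (436, 73, 13, 3)
top yellow (432.5, 178.0) (24.7, 23.3) 45 (420, 166, 26, 25)
top blue (255.0, 204.5) (13.0, 10.0) 90 (250, 198, 11, 14)
top blue (181.9, 194.9) (13.0, 10.7) 77 (176, 188, 13, 15)
top blue (374.4, 147.5) (17.9, 19.0) 83 (365, 139, 20, 19)
top blue (433.8, 141.2) (30.6, 13.9) 68 (424, 127, 19, 32)
top blue (264.4, 144.5) (45.6, 11.0) 87 (258, 122, 14, 46)
top blue (240.1, 145.0) (46.8, 11.1) 86 (234, 122, 
[... 904 characters left out ...]
4, 201.7) (3.2, 9.5) 14 (299, 197, 5, 10)
side orange (250.4, 151.4) (30.8, 46.4) 18 (229, 131, 43, 42)
side orange (241.5, 110.0) (2.7, 7.6) 27 (239, 107, 6, 7)
side yellow (330.0, 129.5) (13.0, 20.0) 90 (320, 123, 21, 14)
side blue (258.6, 254.2) (52.1, 10.7) 24 (234, 240, 50, 29)
side blue (265.8, 231.8) (50.3, 9.8) 25 (242, 218, 48, 29)
side blue (211.0, 228.6) (27.7, 51.5) 24 (189, 206, 40, 47)
side blue (272.1, 211.3) (47.9, 8.9) 26 (249, 198, 46, 28)
side blue (277.9, 192.3) (46.6, 8.0) 27 (257, 179, 43, 28)
side blue (298.5, 143.5) (11.0, 15.0) 90 (291, 138, 16, 12)
side green (292.3, 164.2) (15.5, 30.7) 60 (282, 156, 26, 23)
side green (315.4, 151.4) (15.9, 4.5) 11 (308, 148, 16, 8)
```

View pics/topc.png

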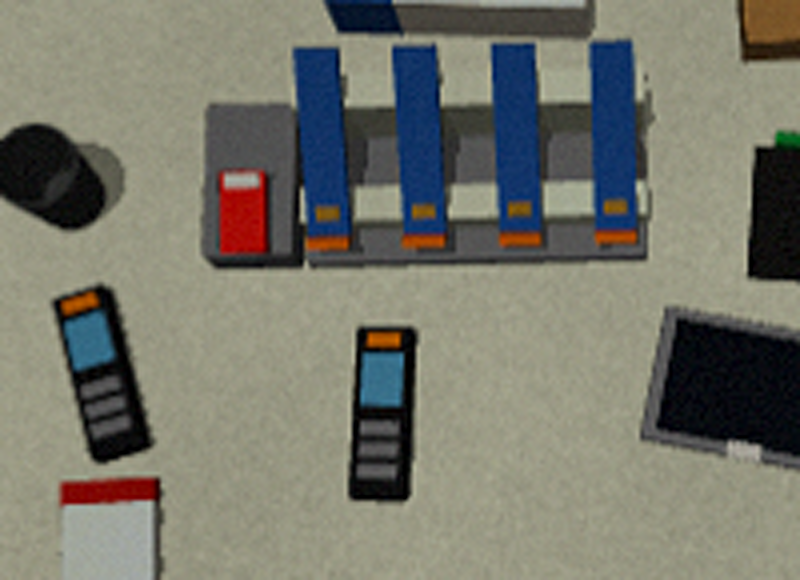

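View pics/topd.png

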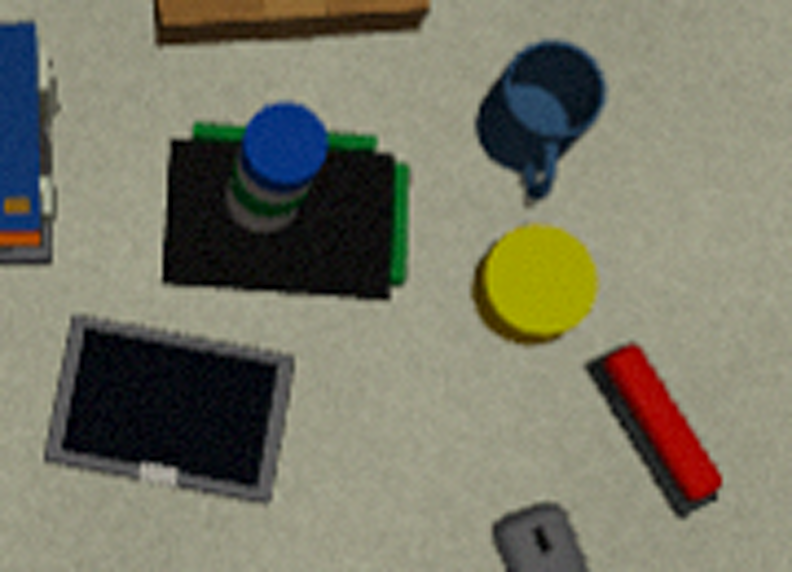

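```bash
cat > m.py <<'E'
from h import *
import pickle
from scipy.optimize import least_squares
t,s=pickle.load(open("c0.pkl","rb"))
C=lambda L:[(160+(u-1.5)/4,110+(v-1.5)/4) for u,v in L]
D=lambda L:[(310+(u-1.7)/4.4,115+(v-1.7)/4.4) for u,v in L]
P=lambda n,a:print(n,(np.array(a)*1000).round(0).tolist())
P("ped",onz(t,D([(540,280)]),.045)); P("ped side",onz(s,[(330,129.7)],.045))
P("can",onz(t,D([(286,145)]),.14)); P("can side lid", onz(s,[(299,143)],.13))
tab=onz(t,D([(75,315),(295,355),(270,500),(45,460)]),.013); P("tab",tab);P("tabc",tab.mean(0))
d=onz(t,D([(172,140),(395,153),(388,298),(163,283)]),0.0);P("dock",d);P("dockc",d.mean(0))
ang=lambda a,b:np.degrees(np.arctan2(*(a-b)[[1,0]]))
print("tab yaw",ang(tab[0],tab[3]),ang(tab[1],tab[2]),ang(tab[0],tab[1])-90,"dock",ang(d[0],d[3]),ang(d[1],d[2]),ang(d[0],d[1])-90)
for n,c in(("top",t),("side",s)):
    g=cv2.cvtColor(c["frame"],cv2.COLOR_BGR2HSV)
    m=cv2.inRange(g,(0,0,0),(180,255,48))
    # handset seeds: dark blobs merged with their coloured parts
    m=cv2.morphologyEx(m,cv2.MORPH_CLOSE,np.ones((7,7)))
    for q in cv2.findContours(m,cv2.RETR_EXTERNAL,cv2.CHAIN_APPROX_NONE)[0]:
        (x,y),(w,h),a=cv2.minAreaRect(q)
        if 300<cv2.contourArea(q)<2500 and min(w,h)>8: 
            b=onz(c,cv2.boxPoints(((x,y),(w,h),a)),.013); print(n,(round(x),round(y)),(round(w),round(h)),(b*1000).round(0)[:,:2].tolist(),(b.mean(0)*1000).round(0))
mk={"A":[(179.4,185.3),(181.9,194.9)],"B":[(255.5,194.5),(255,204.5)]}
for k,v in mk.items():
    p=onz(t,v,.026);P(k+" mark,screen",p);
for k,v in {"A":(282.5,342.5),"B":(313.4,261.6)}.items(): P(k+" mark side",onz(s,[v],.026))
ys=[.123,.041,-.041,-.123]
top_l=[(241.1,170.6),(265,170.2),(289.5,169.7),(313.5,169.2)]; top_h=C([(317,47),(415,46),(514,44),(611,41)])
sd_l=[(285.5,264.2),(291.3,241.2),(296.6,220.6),(301.4,201.7)]
def f(p):
    c_,s_=np.cos(p[2]),np.sin(p[2]); W=lambda x,y,z:[p[0]+c_*x-s_*y,p[1]+s_*x+c_*y,z]
    L=[W(-.0745,y,.058) for y in ys]; H=[W(.0736,y,.135) for y in ys]
    return np.concatenate([proj(t,L)-top_l,proj(t,H)-top_h,proj(s,L)-sd_l]).ravel()
r=least_squares(f,[.6,.2,0]);print("rack",r.x,np.degrees(r.x[2]));print(r.fun.reshape(-1,2).round(1).tolist())
E
python3 m.py
```

```text
ped [[536.0, -426.0, 45.0]]
ped side [[540.0, -422.0, 45.0]]
can [[619.0, -218.0, 140.0]]
can side lid [[627.0, -229.0, 130.0]]
tab [[521.0, -62.0, 13.0], [486.0, -236.0, 13.0], [371.0, -211.0, 13.0], [406.0, -36.0, 13.0]]
tabc [446.0, -136.0, 13.0]
dock [[670.0, -145.0, 0.0], [656.0, -328.0, 0.0], [534.0, -315.0, 0.0], [550.0, -134.0, 0.0]]
dockc [603.0, -231.0, 0.0]
tab yaw -12.626779721649331 -12.294383826235714 -11.54433475097818 dock -5.355823224763074 -6.150289921622251 -4.419058713466825
top (308, 367) (64, 55) [[28.0, 97.0], [25.0, -82.0], [-168.0, -77.0], [-165.0, 96.0]] [-70.   8.  13.]
top (312, 318) (17, 42) [[106.0, 64.0], [104.0, -74.0], [50.0, -73.0], [53.0, 64.0]] [78. -5. 13.]
top (255, 213) (15, 43) [[359.0, 214.0], [507.0, 211.0], [504.0, 158.0], [356.0, 163.0]] [432. 187.  13.]
top (348, 207) (45, 28) [[413.0, -49.0], [511.0, -69.0], [478.0, -223.0], [382.0, -201.0]] [ 446. -136.   13.]
top (185, 203) (42, 15) [[536.0, 479.0], [549.0, 428.0], [402.0, 385.0], [390.0, 435.0]] [469. 432.  13.]
top (373, 164) (52, 33) [[547.0, -131.0], [670.0, -144.0], [652.0, -329.0]
[... 1209 characters left out ...]
167.0], [71.0, -1017.0]] [  280. -1093.    13.]
side (407, 29) (32, 20) [[339.0, -1286.0], [340.0, -1519.0], [157.0, -1519.0], [167.0, -1288.0]] [  251. -1403.    13.]
side (414, 9) (18, 172) [[745.0, -1660.0], [-319.0, -1894.0], [-290.0, -1644.0], [708.0, -1430.0]] [  211. -1657.    13.]
A mark,screen [[530.0, 451.0, 26.0], [496.0, 440.0, 26.0]]
B mark,screen [[493.0, 185.0, 26.0], [458.0, 186.0, 26.0]]
A mark side [[535.0, 452.0, 26.0]]
B mark side [[497.0, 187.0, 26.0]]
rack [ 0.6474573   0.10554961 -0.00127289] -0.07293121064153868
[[0.5, -0.6], [0.5, -0.6], [-0.0, -0.5], [-0.0, -0.3], [-0.5, -0.6], [-0.3, -0.8], [-0.3, -0.6], [0.2, -0.3], [0.9, -0.2], [0.9, 0.5], [1.0, 0.6], [1.1, 0.5]]
```

The rack is at (0.647, 0.105) with yaw about 0. Handset A is at (0.472, 0.433) with yaw 16.5°, and handset B is at (0.435, 0.187) with yaw −1.5°. I'll move the canister first.

```bash
cat >> h.py <<'E'
def st(m=""):
    print(m,round(read_time_s(),1),np.round(read_ee_pos(),4),"w",round(read_gripper_width(),4),"f",np.round(read_finger_force(),1),"F",np.round(read_wrist_force(),1))
E
python3 - <<'E'
from h import *
O=[180,0,-20]
move_to([.35,.35,.32],[180,0,0]); move_to([.622,-.220,.26],O); st()
line_to([.622,-.220,.115],.12); close_gripper(); st("grip")
line_to([.622,-.220,.26]); st("up")
line_to([.538,-.424,.26],.2); st("over")
line_to([.538,-.424,.175],.12); print(line_to([.538,-.424,.153],.03,f_stop=4)); st("down")
c=cam("side");cv2.imwrite("pics/s1.png",cv2.resize(c["frame"][90:250,230:430],None,fx=3,fy=3))
E
```

```text
3.8 [ 0.6223 -0.219   0.2603] w 0.087 f 0.0 F [-0.5 -0.4  0.6]
grip 5.7 [ 0.6223 -0.2198  0.1153] w 0.0624 f 29.7 F [0.5 0.6 1.1]
up 6.8 [ 0.6213 -0.2198  0.2584] w 0.0622 f 29.7 F [-0.3  0.7 -2.2]
over 8.1 [ 0.5384 -0.4232  0.26  ] w 0.062 f 29.7 F [-0.1  0.2 -2.7]
True
down 9.4 [ 0.5382 -0.4232  0.1597] w 0.062 f 29.8 F [1.3 2.4 2.9]
```

View pics/s1.png

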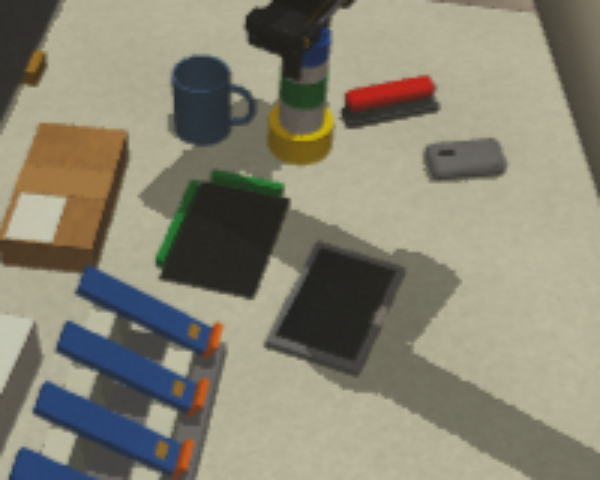

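The canister stands on the pedestal, at crop position (305,100), and the mug and stapler are undisturbed. I'll release it, refine the dock pose, then push the tablet sideways.

```bash
cat >> h.py <<'E'
def edges(c,poly_world,z):
    pass
def quad(c,mask,z,near,amin=300):
    "4 corners of the blob nearest 'near', on plane z"
    best=None
    u=proj(c,[[*near,z]])[0]
    for q in cv2.findContours(mask,cv2.RETR_EXTERNAL,cv2.CHAIN_APPROX_NONE)[0]:
        if cv2.contourArea(q)>amin:
            k=abs(cv2.pointPolygonTest(q,tuple(map(float,u)),True)) if cv2.pointPolygonTest(q,tuple(map(float,u)),True)<0 else -1
            if best is None or k<best[0]: best=(k,q)
    w=onz(c,best[1].reshape(-1,2),z)[:,:2].astype(np.float32)
    return cv2.minAreaRect((w*1000))
def rectpose(r):
    (x,y),(w,h),a=r
    a=a if w<h else a+90   # short side is the x axis
    a=(a+90)%180-90
    return round(x,1),round(y,1),round(min(w,h),1),round(max(w,h),1),round(a,1)
def dark(c,v=48):
    return cv2.inRange(cv2.cvtColor(c["frame"],cv2.COLOR_BGR2HSV),(0,0,0),(180,255,v))
E
python3 - <<'E'
from h import *
import pickle
ungrasp(); line_to([.538,-.424,.27]); move_to([.35,.1,.35],[180,0,0]); st()
t=cam("top");s=cam("side");pickle.dump((t,s),open("c1.pkl","wb"))
for c in(t,s):
    m=dark(c)
    print("dock",rectpose(quad(c,m,0,(.603,-.231)))); print("screen",rectpose(quad(c,m,.014,(.447,-.136))))
    H=cv2.cvtColor(c["frame"],cv2.COLOR_BGR2HSV)
    g=cv2.inRange(H,(40,90,40),(85,255,255))
    for q in cv2.findContours(g,cv2.RETR_EXTERNAL,cv2.CHAIN_APPROX_NONE)[0]:
        if cv2.contourArea(q)>12: print("green",rectpose(cv2.minAreaRect((onz(c,q.reshape(-1,2),.018)[:,:2]*1000).astype(np.float32))))
    y=cv2.inRange(H,(100,130,50),(125,255,255))
    for q in cv2.findContours(y,cv2.RETR_EXTERNAL,cv2.CHAIN_APPROX_NONE)[0]:
        (a,b),r=cv2.minEnclosingCircle(q)
        if cv2.contourArea(q)>60: 
            w=onz(c,[(a,b)],.17)[0]
            if w[1]<-.33: print("blue",(a,b),r,w)
    
cv2.imwrite("pics/t2.png",cv2.resize(t["frame"][110:250,310:490],None,fx=4.4,fy=4.2,interpolation=cv2.INTER_CUBIC))
E
```

```text
13.2 [0.3504 0.0999 0.3499] w 0.0872 f 0.0 F [-0.6 -0.3 -0.1]
dock (603.4, -230.8, 125.0, 184.2, -5.1)
screen (445.9, -135.2, 99.3, 155.0, -11.9)
green (591.1, -324.4, 13.5, 99.7, 84.1)
green (666.0, -236.2, 12.9, 147.0, -5.2)
blue (442.8689270019531, 168.6747589111328) 10.519925117492676 [ 0.53620721 -0.4247369   0.17      ]
blue (430.5, 142.5) 15.700418472290039 [ 0.62311263 -0.3924865   0.17      ]
dock (606.4, -229.8, 118.0, 177.8, -5.3)
screen (349.7, -354.7, 213.7, 623.8, -10.9)
green (669.5, -227.9, 15.0, 156.7, -6.1)
green (595.7, -314.3, 26.5, 95.2, 84.7)
green (550.4, -506.4, 56.3, 58.5, 8.2)
blue (331.0, 102.5) 7.43313455581665 [ 0.54295045 -0.43504252  0.17      ]
```

View pics/t2.png

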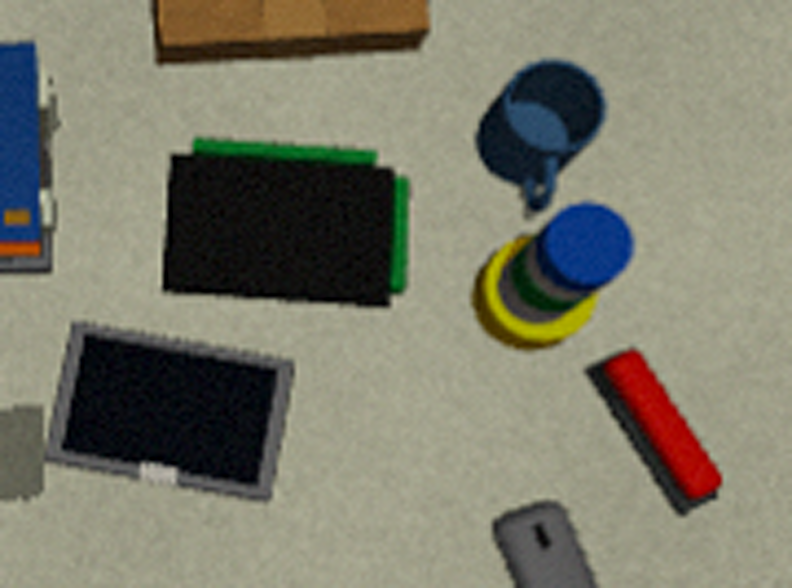

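The view shows the canister standing on the pedestal at crop (560,270), and the dock is clear. The dock origin is at about (0.604, −0.231) with yaw −5.2°.

```bash
cat >> h.py <<'E'
DO=np.array([.604,-.231]);DY=-5.2
def dk(x,y,z):
    a=np.radians(DY); return [DO[0]+np.cos(a)*x-np.sin(a)*y, DO[1]+np.sin(a)*x+np.cos(a)*y, z]
def tabpose():
    c=cam("top"); m=dark(c,48); return c,m
E
python3 - <<'E'
from h import *
import pickle
t,s=pickle.load(open("c1.pkl","rb"))
print("can",onz(t,[(443.7,168.1)],.185))
a=np.radians(-DY); d=np.array([.446,-.136])-DO
tx,ty=np.cos(a)*d[0]-np.sin(a)*d[1],np.sin(a)*d[0]+np.cos(a)*d[1]; print("tab in dock",tx,ty)
for yaw in(DY+90,DY-90): print(yaw,inverse_kinematics(dk(tx,ty+.125,.021),[180,0,yaw]))
Y=DY-90 if inverse_kinematics(dk(tx,ty+.125,.021),[180,0,DY-90]) is not None else DY+90
move_to(dk(tx,ty+.13,.12),[180,0,Y]); line_to(dk(tx,ty+.13,.021)); st()
# -y push: leave tablet ~15 mm left of home
print(line_to(dk(tx,.015+.0995,.021),.06,f_stop=15)); st("pushed -y")
line_to(dk(tx,.135,.021)); line_to(dk(tx,.135,.15))
X=-.164-.1
move_to(dk(X,.01,.12),[180,0,DY]); line_to(dk(X,.01,.021),.1); st()
print(line_to(dk(-.060-.0095-.010,.01,.021),.07,f_stop=15)); st("pushed +x")
c=cam("top");cv2.imwrite("pics/t3.png",cv2.resize(c["frame"][110:250,310:490],None,fx=4.4,fy=4.2,interpolation=cv2.INTER_CUBIC))
E
```

```text
can [[ 0.53401165 -0.42258305  0.185     ]]
tab in dock -0.1659598301001124 0.08028907019726791
84.8 [ 19.00281912  23.3507818  -37.60876406   0.         -29.04045415
 155.79718088]
-95.2 [ 19.00281912  23.3507818  -37.60876406   0.         -29.04045415
 -24.20281912]
 15.2 [ 0.4586 -0.006   0.0219] w 0.0868 f 0.0 F [-0.4 -0.3  0.5]
False
pushed -y 17.0 [ 0.449 -0.102  0.021] w 0.0869 f 0.2 F [-0.3 -0.  -0.4]
 21.0 [ 0.3424 -0.1972  0.0214] w 0.0872 f 0.0 F [1.9 0.3 0.1]
False
pushed +x 23.8 [ 0.5256 -0.2138  0.0211] w 0.087 f 0.9 F [-1.2 -0.2 -2.1]
```

View pics/t3.png

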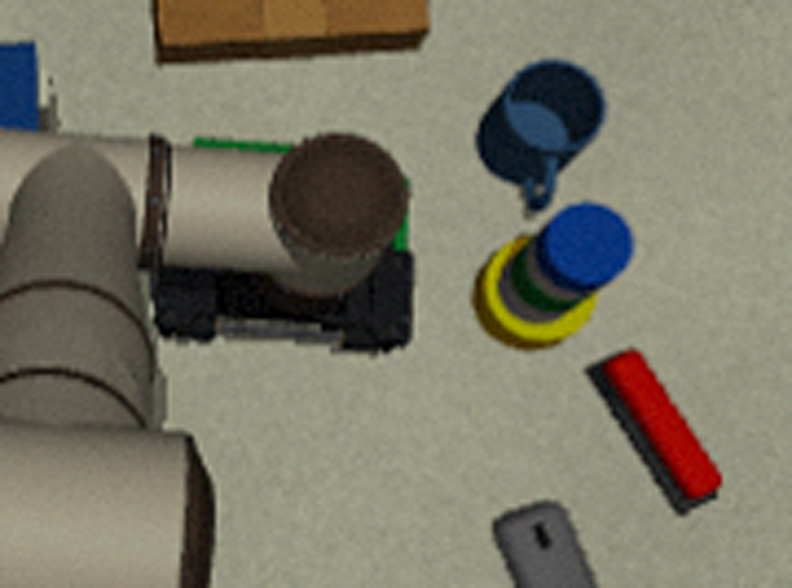

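The arm hides the tablet in this view, and the push went to plan. Next I'll seat it by feel against both stops.

```bash
cat >> h.py <<'E'
def seat_x():
    move_to(dk(-.115,.0,.12),[180,0,DY]); line_to(dk(-.115,.0,.021),.1)
    r=line_to(dk(-.0695+.012,.0,.021),.03,f_stop=12); st(f"x {r}"); a=np.radians(-DY)
    d=np.array(read_ee_pos()[:2])-DO; print("dock-frame",(np.cos(a)*d[0]-np.sin(a)*d[1],np.sin(a)*d[0]+np.cos(a)*d[1]))
    line_to(dk(-.115,.0,.021)); line_to(dk(-.115,.0,.13))
def seat_y():
    move_to(dk(-.008,.145,.12),[180,0,DY-90]); line_to(dk(-.008,.145,.021),.1)
    r=line_to(dk(-.008,.0995-.012,.021),.03,f_stop=12); st(f"y {r}"); a=np.radians(-DY)
    d=np.array(read_ee_pos()[:2])-DO; print("dock-frame",(np.cos(a)*d[0]-np.sin(a)*d[1],np.sin(a)*d[0]+np.cos(a)*d[1]))
    line_to(dk(-.008,.145,.021)); line_to(dk(-.008,.145,.13))
E
python3 - <<'E'
from h import *
line_to(dk(-.115,.0,.021)); line_to(dk(-.115,0,.12))
seat_x(); seat_y(); seat_x()
move_to([.38,.187,.25],[180,0,0])
c=cam("top");s=cam("side"); 
for q in(c,s):print(rectpose(quad(q,dark(q),.014,(.604,-.231))))
cv2.imwrite("pics/t4.png",cv2.resize(c["frame"][110:250,310:490],None,fx=4.4,fy=4.2,interpolation=cv2.INTER_CUBIC))
E
```

```text
x True 27.9 [ 0.5339 -0.2245  0.0198] w 0.0871 f 0.0 F [-0.4 -0.7  0. ]
dock-frame (np.float64(-0.07044236777557583), np.float64(0.00012235151730760358))
y True 33.3 [ 0.6056 -0.1267  0.0208] w 0.0871 f 1.4 F [0.3 2.1 1.5]
dock-frame (np.float64(-0.007904238144300548), np.float64(0.1040077709851912))
x True 38.8 [ 0.5339 -0.2245  0.0198] w 0.087 f 0.0 F [ 0.4 -0.6 -1.1]
dock-frame (np.float64(-0.07037497719799252), np.float64(8.521115409471265e-05))
(600.5, -229.7, 99.0, 155.5, -5.0)
(605.1, -228.8, 96.6, 151.3, -5.2)
```

View pics/t4.png

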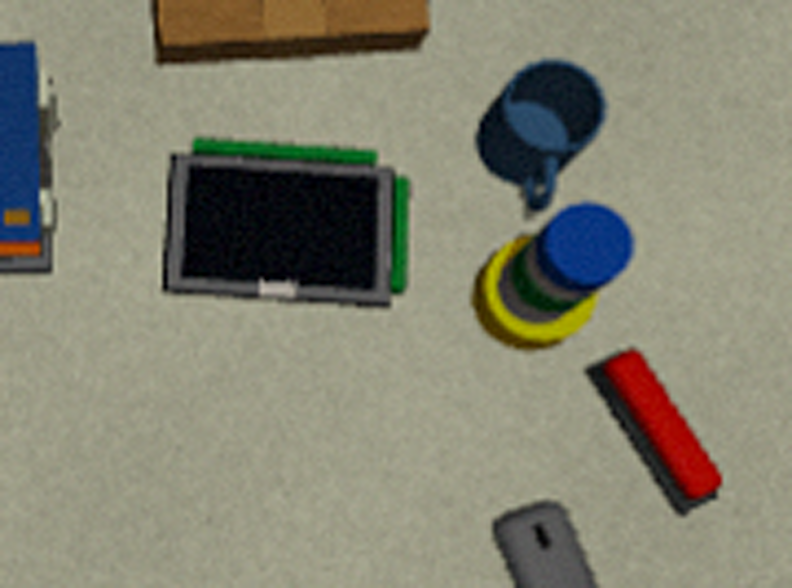

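The tablet is snug against both green stops and square, at crop (280,225). Next is handset B to bay 0.

```bash
cat >> h.py <<'E'
RO=np.array([.6475,.1055])
n_=np.array([-.5,0,.8660]); u_=np.array([.8660,0,.5])
def pick(x,y,yaw):
    move_to([x,y,.13],[180,0,yaw]); line_to([x,y,.020],.12); close_gripper(); st("grip"); line_to([x,y,.20]); st("up")
def place(by):
    o=np.array([RO[0],RO[1]+by,.0925]); p=lambda s,h:list(o+u_*s+n_*(.020+h))
    move_to(p(.012,.07),[180,-30,0]); st("above")
    line_to(p(.012,.012),.1); r1=line_to(p(.012,.0),.03,f_stop=4); st(f"touch {r1}")
    h=float((np.array(read_ee_pos())-o)@n_)-.020+(.001 if r1 else 0)
    r2=line_to(p(-.012,h),.03,f_stop=5); e=np.array(read_ee_pos())-o; st(f"lip {r2} s {e@u_:.4f} h {e@n_:.4f}")
    ungrasp(); e=np.array(read_ee_pos())-o; line_to(list(np.array(read_ee_pos())+n_*.09),.15); st("out")
def retreat(): move_to([.35,.1,.35],[180,0,0])
def pics(name):
    t=cam("top");s=cam("side")
    a=cv2.resize(t["frame"][110:230,160:330],None,fx=2.35,fy=2.5); b=cv2.resize(s["frame"][170:300,220:390],None,fx=2.35,fy=2.31)
    b=cv2.resize(b,(a.shape[1],a.shape[0])); cv2.imwrite(f"pics/{name}.png",np.hstack([a,b]))
    return t,s
E
python3 - <<'E'
from h import *
pick(.4345,.1875,-1.5); place(-.123); retreat(); pics("p5")
E
```

```text
grip 44.2 [0.4346 0.1876 0.02  ] w 0.0477 f 30.0 F [-0.6 -0.7 -0.2]
up 45.6 [0.4339 0.1871 0.199 ] w 0.0476 f 30.0 F [-0.2 -0.6 -1.9]Traceback (most recent call last):
  File "<stdin>", line 2, in <module>
  File "h.py", line 58, in place
    move_to(p(.012,.07),[180,-30,0]); st("above")
    ~~~~~~~^^^^^^^^^^^^^^^^^^^^^^^^^
bench.PlanningError: the arm cannot take that pose within its joint ranges
```

Run:
```python
from h import *
print(read_joint_positions())
for by in(-.123,-.041,.041,.123):
  for h in(.0,.03,.07):
    o=np.array([RO[0],RO[1]+by,.0925]); p=list(o+u_*.012+n_*(.02+h))
    print(by,h,[(O[1:],None if (j:=inverse_kinematics(p,O)) is None else j.round(0).tolist()) for O in([180,-30,0],[180,-20,0],[180,-10,0],[180,30,180],[180,-30,10],[180,-30,-10])])
```

```text
[ 4.30779914e+01  9.32134178e+00 -2.36439181e+01 -2.48660192e-02
 -5.71640821e+01  4.54230378e+01]
-0.123 0.0 [([-30, 0], None), ([-20, 0], [15.0, 23.0, -26.0, 13.0, -22.0, 64.0]), ([-10, 0], [14.0, 26.0, -14.0, 4.0, -40.0, 74.0]), ([30, 180], None), ([-30, 10], None), ([-30, -10], None)]
-0.123 0.03 [([-30, 0], None), ([-20, 0], [15.0, 20.0, -26.0, 12.0, -26.0, 65.0]), ([-10, 0], [14.0, 23.0, -15.0, 4.0, -42.0, 73.0]), ([30, 180], None), ([-30, 10], [14.0, 18.0, -32.0, 11.0, -10.0, 76.0]), ([-30, -10], None)]
-0.123 0.07 [([-30, 0], None), ([-20, 0], [16.0, 16.0, -26.0, 11.0, -30.0, 66.0]), ([-10, 0], [15.0, 19.0, -15.0, 4.0, -46.0, 73.0]), ([30, 180], None), ([-30, 10], [14.0, 13.0, -32.0, 8.0, -15.0, 78.0]), ([-30, -10], None)]
-0.041 0.0 [([-30, 0], None), ([-20, 0], [22.0, 23.0, -28.0, 21.0, -22.0, 50.0]), ([-10, 0], [21.0, 26.0, -15.0, 6.0, -40.0, 64.0]), ([30, 180], None), ([-30, 10], None), ([-30, -10], None)]
-0.041 0.03 [([-30, 0], None), ([-20, 0], [23.0, 20.0, -28.0, 19.0, -25.0, 51.0]), ([-10, 0], [22.0, 24.0, -15.0, 6.0, -42.0, 64.0]), ([30, 180], None), ([-30, 10], Non
[... 1217 characters left out ...]
), ([-30, 10], None), ([-30, -10], [28.0, 25.0, -39.0, 84.0, -18.0, -28.0])]
0.123 0.03 [([-30, 0], [26.0, 21.0, -41.0, 87.0, -13.0, -20.0]), ([-20, 0], [38.0, 24.0, -24.0, 26.0, -29.0, 31.0]), ([-10, 0], [36.0, 27.0, -10.0, 8.0, -45.0, 48.0]), ([30, 180], [26.0, 21.0, -41.0, 87.0, -13.0, 160.0]), ([-30, 10], None), ([-30, -10], [32.0, 22.0, -39.0, 73.0, -21.0, -20.0])]
0.123 0.07 [([-30, 0], [33.0, 17.0, -40.0, 66.0, -17.0, -5.0]), ([-20, 0], [39.0, 20.0, -23.0, 23.0, -33.0, 33.0]), ([-10, 0], [37.0, 23.0, -11.0, 8.0, -48.0, 48.0]), ([30, 180], [33.0, 17.0, -40.0, 66.0, -17.0, 175.0]), ([-30, 10], [30.0, 16.0, -41.0, 68.0, -11.0, 5.0]), ([-30, -10], [37.0, 18.0, -38.0, 61.0, -25.0, -11.0])]
```

The rack tilt with a perpendicular grip is outside the wrist range. I'll set the handset back down and regrip with the tool tilted 15° relative to it.

```bash
sed -i 's/\[180,-30,0\]/[180,-15,0]/; s/n_\*(.020+h)/n_*(.022+h)/; s/@n_)-.020/@n_)-.022/' h.py
cat >> h.py <<'E'
def pick(x,y,yaw):
    O=[180,15,yaw]
    move_to([x,y,.13],O); line_to([x,y,.022],.12); close_gripper(); st("grip"); line_to([x,y,.20]); st("up")
E
python3 - <<'E'
from h import *
print([inverse_kinematics(p,O) is not None for p,O in(([.4345,.1875,.022],[180,15,-1.5]),([.472,.433,.022],[180,15,16.5]),([.58,-.0175,.17],[180,-15,0]))])
line_to([.4345,.1875,.030]); line_to([.4345,.1875,.0185],.03,f_stop=3); ungrasp(); line_to([.4345,.1875,.1])
pick(.4345,.1875,-1.5); place(-.123); retreat(); pics("p5")
E
```

```text
[True, True, True]
grip 51.1 [0.4345 0.1875 0.022 ] w 0.0479 f 30.0 F [ 0.2 -0.2  0.8]
up 52.4 [0.4339 0.1872 0.1991] w 0.0479 f 30.0 F [ 0.7  0.5 -2.3]
above 53.5 [ 0.6117 -0.0171  0.1779] w 0.0476 f 30.0 F [ 0.7  0.2 -1.4]
touch False 54.8 [ 0.6469 -0.0176  0.1174] w 0.0479 f 30.0 F [-0.1  0.3 -0.6]
lip True s 0.0016 h 0.0219 55.3 [ 0.638  -0.0171  0.1123] w 0.0476 f 30.0 F [ 0.8 -0.6  1.1]
out 57.0 [ 0.5917 -0.0175  0.1883] w 0.0872 f 0.0 F [-0.2  0.4  0.2]
```

View pics/p5.png

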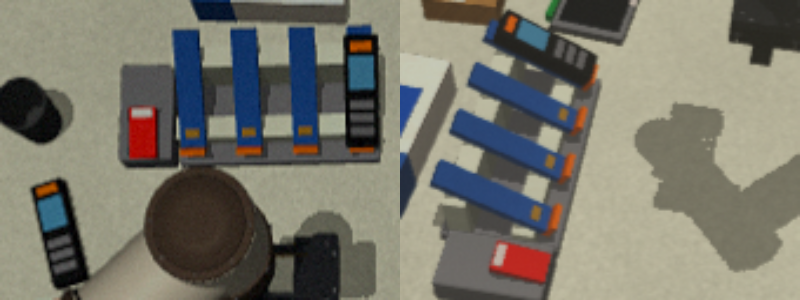

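Handset B lies on bay 0 against the lip, face up with the earpiece high, at (362,95) in the left panel. Next is handset A to bay 2.

Run:
```python
from h import *
pick(.472,.433,16.5); place(.041); move_to([.35,.45,.35],[180,0,0])
t,s=pics("p6")
cv2.imwrite("pics/t6.png",t["frame"])
```

```text
grip 61.6 [0.472  0.4331 0.022 ] w 0.0476 f 30.0 F [-0.3  1.2 -0. ]
up 62.9 [0.4715 0.4326 0.1987] w 0.048 f 30.0 F [ 0.5  0.1 -1.7]
above 64.1 [0.6123 0.1473 0.1783] w 0.0481 f 30.0 F [-0.   0.7 -2.8]
touch True 65.3 [0.6469 0.1465 0.1174] w 0.0477 f 30.0 F [-1.   0.1  4.4]
lip True s -0.0012 h 0.0220 65.8 [0.6355 0.1466 0.111 ] w 0.0475 f 30.0 F [ 0.  -0.1  0.9]
out 67.5 [0.5913 0.1468 0.1894] w 0.087 f 0.0 F [ 0.8  0.7 -0.5]
```

View pics/p6.png

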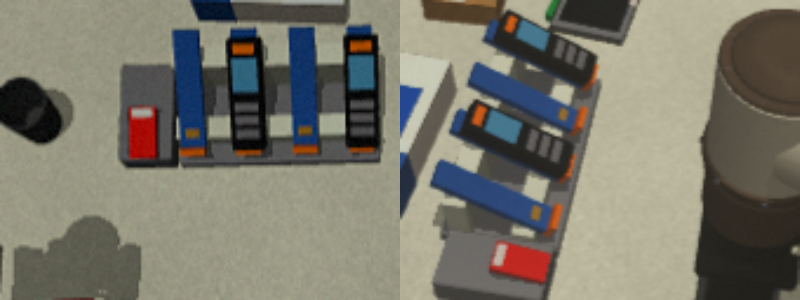

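View pics/t6.png

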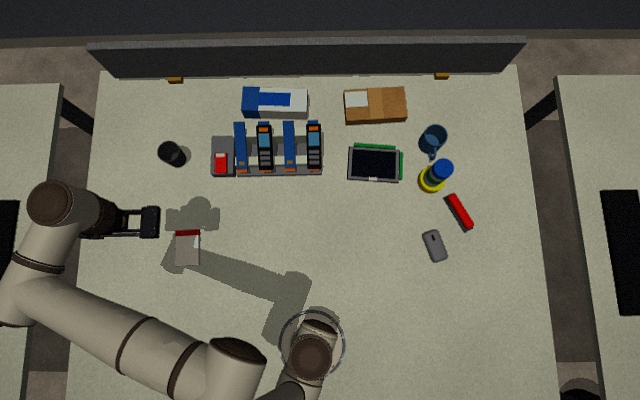

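Both handsets lie on bars 2 and 0 and the desk shows no others. I'll check the placements numerically, then press the rocker.

```bash
cat > v.py <<'E'
from h import *
def check():
    t=cam("top");s=cam("side")
    for q in(t,s): print("tab",rectpose(quad(q,dark(q),.014,(.604,-.231))))
    for by in(-.123,.041):
        o=np.array([RO[0],RO[1]+by,.0925]); M=o+u_*.062+n_*.026; S=o+u_*.026+n_*.026
        H=cv2.cvtColor(t["frame"],cv2.COLOR_BGR2HSV); m=cv2.inRange(H,(90,90,70),(108,255,255))|cv2.inRange(H,(9,130,110),(20,255,255))
        for P in(M,S):
            u=proj(t,P)[0]; best=min((np.linalg.norm(np.array(cv2.minAreaRect(q)[0])-u),cv2.minAreaRect(q)[0]) for q in cv2.findContours(m,cv2.RETR_EXTERNAL,cv2.CHAIN_APPROX_NONE)[0] if cv2.contourArea(q)>8)
            print("handset",by,u.round(1),np.round(best[1],1),(onz(t,[best[1]],P[2])[0]-P).round(4)[:2])
    return t,s
E
python3 - <<'E'
from v import *
t,s=check()
print("white mark",onz(t,[(219.9,154.6)],.076))
for yaw in(90,-90): print(yaw,inverse_kinematics([.6825,.3005,.082],[180,0,yaw]))
E
```

```text
tab (600.6, -229.7, 99.0, 155.4, -4.9)
tab (605.3, -228.9, 96.3, 151.2, -5.1)
handset -0.123 [312.7 127.7] [313. 128.] [-0.001  -0.0011]
handset -0.123 [312.9 138.6] [313.  138.5] [ 0.0004 -0.0004]
handset 0.041 [262.5 128.5] [263.  129.5] [-0.0034 -0.0017]
handset 0.041 [263.1 139.4] [263.5 139.5] [-0.0003 -0.0013]
white mark [[0.62371435 0.30044971 0.076     ]]
90 [ 36.13731703  40.57478315   9.42109148   0.         -58.84630832
 143.86268297]
-90 [ 36.13731703  40.57478315   9.42109148   0.         -58.84630832
 -36.13731703]
```

Run:
```python
from h import *
import pickle
t,s=pickle.load(open("c1.pkl","rb"))
print("side mark",onz(s,[(262.6,281.8)],.076),"red ctr",onz(s,[(270.8,282.7)],.066),onz(t,[(220,163)],.066))
# paddle ends, top view: far edge row, near edge row
print(onz(t,[(220.3,152.3)],.078),onz(t,[(221,173.3)],.06))
```

```text
side mark [[0.62426835 0.30816919 0.076     ]] red ctr [[0.60238867 0.30181876 0.066     ]] [[0.59688372 0.30151933 0.066     ]]
[[0.63124188 0.29888391 0.078     ]] [[0.56205234 0.29826213 0.06      ]]
```

Both views put the rocker pivot at x≈0.597 and the white mark at (0.623, 0.301), so I'll press slightly outward of the mark.

Run:
```python
from v import *
x,y=.632,.301
move_to([x,y,.22],[180,0,-90]); close_gripper(); line_to([x,y,.105]); 
r=line_to([x,y,.076],.02,f_stop=15); st(f"press {r}"); wait(.3); st()
line_to([x,y,.22]); move_to([.35,.45,.35],[180,0,0])
t,s=check(); pics("p7"); st()
```

```text
press True 74.1 [0.634  0.3013 0.0823] w 0.0004 f 2.1 F [-0.9 -0.6  4.2]
 74.4 [0.6343 0.3013 0.0823] w 0.0003 f 1.7 F [-1.7  0.7  4.9]
tab (600.6, -229.8, 99.1, 155.4, -5.1)
tab (605.1, -228.3, 96.6, 152.3, -5.2)
handset -0.123 [312.7 127.7] [313. 128.] [-0.001  -0.0011]
handset -0.123 [312.9 138.6] [313.  138.5] [ 0.0004 -0.0004]
handset 0.041 [262.5 128.5] [263.  129.5] [-0.0034 -0.0017]
handset 0.041 [263.1 139.4] [263.5 139.5] [-0.0003 -0.0013]
 77.0 [0.3507 0.4497 0.3493] w 0.0004 f 0.0 F [ 1.  -0.  -0.1]
```

View pics/p7.png

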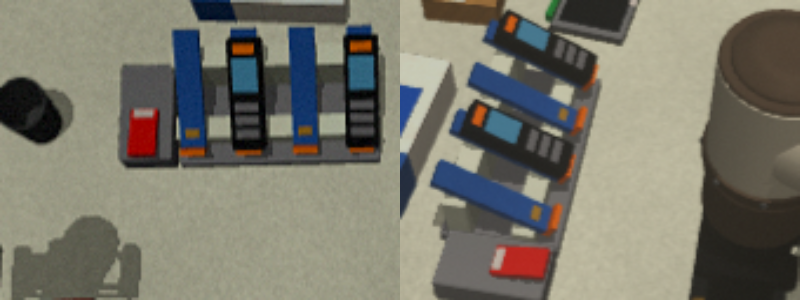

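The rocker now looks flat and changed, and the handsets have not moved. I'll press once more, harder, to confirm the end stop.

Run:
```python
from v import *
x,y=.634,.301
move_to([x,y,.15],[180,0,-90]); line_to([x,y,.095])
r=line_to([x,y,.070],.015,f_stop=30); st(f"press {r}")
line_to([x,y,.22]); move_to([.35,.45,.35],[180,0,0])
t,s=check(); cv2.imwrite("pics/r8.png",np.hstack([cv2.resize(t["frame"][140:180,205:245],(390,390),interpolation=cv2.INTER_CUBIC),cv2.resize(t["frame"][120:220,340:480],(400,390))]));
```

```text
press True 80.2 [0.6341 0.3011 0.0822] w 0.0005 f 3.0 F [-1.4 -0.3  5.8]
tab (600.6, -229.8, 99.1, 155.4, -5.0)
tab (605.3, -228.9, 96.3, 151.2, -5.1)
handset -0.123 [312.7 127.7] [313. 128.] [-0.001  -0.0011]
handset -0.123 [312.9 138.6] [313.  138.5] [ 0.0004 -0.0004]
handset 0.041 [262.5 128.5] [263.  129.5] [-0.0034 -0.0017]
handset 0.041 [263.1 139.4] [263.5 139.5] [-0.0003 -0.0013]
```

View pics/r8.png

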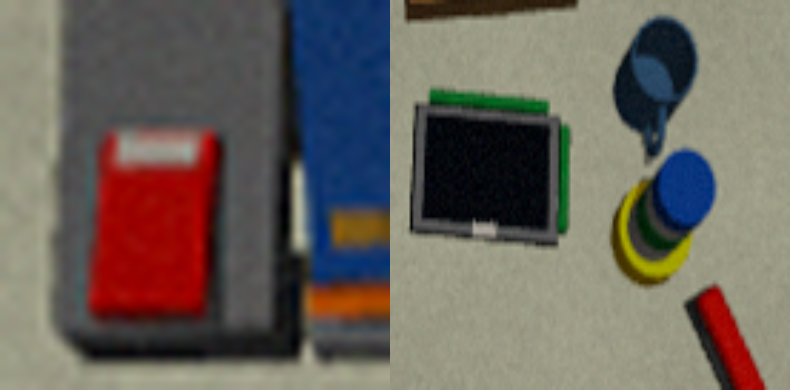

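The rocker's white end is down against a hard stop: the second press stopped at the same height at 30 N. The tablet is home and the canister is on the pedestal.

```bash
python3 -c "
from bench import *
print(hand_in(), read_time_s())"
```

```text
the job is handed in; nothing more can be done
the job is handed in; nothing more can be done
```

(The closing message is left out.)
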